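# Fold out the slate stand and prop up the specials slate

## Task

Set up the slate for service: swing the folded brace of the stand up and back until it clicks into its end notch and stays there by itself, then take the dark slate out of the rack and stand it, same end down, square and centred in the channel of the stand, leaning back against the brace. Set the slate down gently, it is brittle; leave the cutting board in the rack and do not knock over or push about the two jars that stand between stand and rack.

Things in the scene. Friction and masses are not known exactly. Their poses are not given: they have to be found in the camera images.
- stand: Folding stand of brushed steel, firm on the counter (it does not move). Origin on the counter; x points to its back, y to the left, z up; the front (-x) roughly faces the robot. Base plate 150 x 212 mm, x from -55 to +95 mm, top at z = 10 mm. Two hinge ears at x = 30, y = +-97 mm, up to z = 57 mm, a spring plunger behind the -y one. The slate's channel runs across it along y.
- channel (a point): Middle of the channel's floor on the stand, where the slate's lower edge goes: stand frame x = 4.5, y = 0, z = 10 mm. The channel is 27 mm wide, between a front lip (inner face x = -9 mm, 130 mm long, top z = 25 mm) and a rear rib (inner face x = 18 mm, top z = 19 mm).
- brace (a joint): Angle of the brace (U of 10 mm steel bar, 156 mm wide) in rad. 0: folded flat to the front, over the channel, its cross-bar 36 mm above the counter before the base plate. Swings up and back about the stand's y axis to the stop at 1.833 (15 degrees past upright). A spring plunger resists a little up to about 1.5, then pulls it into the notch at the stop; let go earlier it may drop back.
- brace_hinge (a point): Middle of the brace's hinge axis: in the stand's frame x = 30 mm, y = 0, z = 36 mm.
- brace_bar (a point): Middle of the brace's cross-bar, 120 mm from the hinge axis; the bar runs along the stand's y and has here a 90 mm long rubber sleeve of 16 mm diameter to grip. It moves with the brace.
- rack: Steel board rack that stays where it is. Origin on the counter under its middle; base plate 150 x 120 mm, top at z = 10 mm. Two slots along its y, at x = -33 and +33 mm, each 20 mm wide between wire hoops (6 mm wire, 96 mm along y) that reach to z = 77 mm. The slate stands in the front slot (x = -33 mm, nearer the robot), the cutting board in the rear one.
- slate: Dark slate, 98 mm wide, 199 mm long, 9 mm thick, four 3 mm feet on its back near the corners, 0.45 kg; stands on a short edge in the rack. Origin in the middle of its back at the level of the feet's soles; x along the 98 mm side, y along the 199 mm side (up as it stands), z out of its plain face (towards the robot). The slab lies from z = 3 to 12 mm.
- slate_foot (a point): Middle of the slate's lower short edge, in the middle of its thickness.
- slate_top (a point): Middle of the slate's upper short edge, in the middle of its thickness: 210 mm above the counter in the rack.
- board: Cream plastic cutting board, 235 x 165 x 14 mm, standing on a long edge in the rear slot of the rack, 165 mm high. To be left there. Origin in the middle of its back face, x up, y along the long side.
- spice_jar: Spice jar with a green cap, 46 mm across, 106 mm high, between stand and rack. Origin under its middle.
- jar: Squat jar with a green lid, 68 mm across, 84 mm high, between stand and rack in front of the printer. Origin under its middle.
There are look-alikes about, which are no part of the job. What is shaped like the slate but turquoise is not meant.

How it is judged:
On the way:
1. the brace is swung back into its end notch and stays there while the slate is still in the rack (value of joint brace above 1.76 rad and distance of slate from where it was at the start of the episode below 0.04 m), for 0.3 s.
At the end, for the whole second after the job is handed in: The brace sits in its end notch (within 0.07 rad of the stop), the slate stands at rest with its lower edge on the floor of the stand's channel, within 25 mm of its middle, square to the stand within 10 degrees, leaning back 9 to 29 degrees against the brace (value of joint brace above 1.76 rad and x of slate_foot in the frame of stand between -0.012 and 0.022 m and y of slate_foot in the frame of stand between -0.025 and 0.025 m and z of slate_foot in the frame of stand below 0.019 m and angle between slate's own y axis and vertical between 0.15 and 0.5 rad and x of slate_top in the frame of stand above 0.03 m and angle between the x axis of slate and the y axis of stand, either way round below 0.17 rad and contact force between slate and stand above 0.5 N and linear speed of slate below 0.02 m/s and angular speed of slate below 0.1 rad/s); the robot touches nothing.
It fails at once if the cutting board is moved from its slot (more than 50 mm) (distance of board from where it was at the start of the episode above 0.05 m).
It fails at once if the slate is dropped or banged on the stand (over 50 N) (contact force between slate and stand above 50 N).
It fails at once if the spice jar or the squat jar is pushed more than 50 mm or knocked over (distance of any of spice_jar, jar from where it was at the start of the episode above 0.05 m or angle between any of spice_jar, jar's own z axis and vertical above 0.5 rad).
It also fails if it takes over 56 s, if anything falls off the work surface, if the arm or the gripper's body presses on something with over 40 N, if the wrist force passes 120 N, or if a joint passes its speed limit or range.

## Robot

A 6-joint arm with a two-finger parallel gripper is mounted at the origin on a cart in front of the work surface, level with it; the furniture and walls round the work are solid. World frame = base frame: x ahead of the robot, y to its left, z up, the work surface at z = 0. Lengths are in m, angles in rad, forces in N, time in s.
With the tool pointing down it reaches from about 0.225 to 0.725 m from the base axis. Payload 3.1 kg.
Tool frame: the origin (TCP) lies at the very end of the fingers, on their centre line; the grasp point (between the pads) lies 19 mm behind it (robot.grip_point_offset is the distance from the TCP to the grasp point, in m); z points along the fingers, y is the line along which they close (so a half turn about z gives the same grasp; the last joint's range is limited). The gripper opens to 85 mm and grips with 20 to 120 N. Pads are 22 mm wide; open, the fingers measure 114 mm over their backs; the gripper's body (76 mm by 85 mm) begins 54 mm behind the grasp point. The pads swing forward as they close: fully open they stand 13 mm farther back than shut.
Start: joints at [-1.334, 0.048, 0.099, 1.622, 0, 1.443], TCP at [0.187, -0.49, 0.231] pointing down, gripper open.
Joint ranges: [-2.91, 2.91], [-0.99, 1.94], [-1.21, 1.42], [-2.12, 2.29], [-1.49, 1.47], [-3.14, 3.14]. Speed limits (rad/s): [2.79, 2.79, 3.14, 3.14, 3.14, 3.14].

## Interface

Orientations are given as a 3x3 rotation matrix whose columns are the frame's x, y, z axes.
In Python, from cell import readout, viewer, job, robot gives the robot as it stands. The module is installed in compiled form; this text tells all that it offers.
- The arm moves only by the tool drive_tool, never from a script. Its argument "commands" is one flat list of numbers, 5 for each row, row after row: the opening in per cent of the stroke, from 0 (shut) to 100 (fully open), then the shift along the tool's x, y, z in m, then the turn about the tool's z in rad. In form: [gripper, tx, ty, tz, yaw, gripper, tx, ty, tz, yaw, ...]. A call has exactly 5 rows; each row shifts and turns the commanded pose from where the row before left it, along the tool's axes as they then stand; what a row does not reach is not made up. A row lasts 1/10 s, in which the tool goes at most 50 mm and 8.59 degrees, less where a joint would pass 70% of its speed; a pose out of reach is approached as far as the arm can. A call is refused whole if a number of a shift passes 0.05 or a number of a turn 0.15, either way. A call with a gripper value outside its range is refused whole. The fingers move at their own pace and stop on an object; "grip_force" is the grip in N (left out, the last holds). Time passes only in rows, so rows that do not move let the fingers close, or fill a call up. It gives the time, the measured TCP pose, the force, the opening and the grip force at its end, in the units of the state.
- readout.read_state(): the state, without advancing time (a new reading comes with each control period).
- viewer.capture(name): name is "side" or "top" or "wrist"; returns a dict with "img" (480x640x3 uint8, red, green, blue), "depth" (480x640 float32, m along the optical axis (not along the pixel's ray), 0 where there is no reading), "fx", "fy", "cx", "cy" (pixels), "k1" (the pictures are not rectified: a ray, as slopes to the right and down, at radius r is drawn at 1 + k1 r^2 times it, then the intrinsics apply), "rvec" (rotation vector, rad) and "tvec" (3), from world to camera coordinates, as OpenCV has them. Camera axes: x right, y down, z forward; pixel columns grow to the right and rows downward; lengths in m; the calibration is good to about 2 mm. A picture is of the moment at which its call begins.
- job.hand_in(): hands the job in; it is judged then, once.
The state is a dict: "t": time; "joint_positions": joint angles; "joint_vel": joint speeds; "joint_torque": joint torques, N m; "tcp_pos": TCP position; "tcp_rot": TCP orientation; "wrist_force": force on the tool from outside, world axes, zero at the start; "torque": the same for the moment, N m; "grip_width": finger opening in m; "grasp_force": force on a finger pad.
Only numpy, scipy, OpenCV 4.12 (cv2) and the standard library are available. Lean on these libraries where they do the work, as an engineer would, in place of code of your own. Each camera call takes 0.05 s, during which the arm holds its last target. There are 200 camera calls.

## Working session

There is one attempt and no reset: what is moved stays moved. The work goes in short steps, Python scripts to look and compute and a tool call to move; the robot and the scene stay as the last step left them, time stands still between calls to the robot, and variables do not carry over. Pictures are saved under pics/ and viewed, at most 10 in all, crops included, and the job is handed in when it is done.

Besides the shell and the picture viewer there is one more tool, called after ">>>" as name(argument=value, ...) on one line, values as JSON. drive_tool: Moves the arm, as the interface text tells. Its arguments: {"type":"object","properties":{"commands":{"type":"array"},"grip_force":{"type":"number"}},"required":["commands"]}

```bash
ls; mkdir -p pics; cat > h.py <<'E'
import numpy as np, cv2
from cell import readout, viewer, job, robot
def cap(n):
    c=viewer.capture(n); c['R']=cv2.Rodrigues(np.array(c['rvec'],float))[0]; c['t']=np.array(c['tvec'],float).ravel()
    return c
def und(c,uv):
    uv=np.atleast_2d(np.array(uv,float)); d=(uv-[c['cx'],c['cy']])/[c['fx'],c['fy']]; s=d.copy()
    for _ in range(20): s=d/(1+c['k1']*(s**2).sum(1,keepdims=True))
    return s
def pts(c,uv,depth=None):
    uv=np.atleast_2d(np.array(uv)); s=und(c,uv)
    if depth is None: depth=c['depth'][uv[:,1].astype(int),uv[:,0].astype(int)]
    P=np.c_[s,np.ones(len(s))]*np.array(depth).reshape(-1,1)
    return (P-c['t'])@c['R']
def plane(c,uv,z):
    s=und(c,uv); d=np.c_[s,np.ones(len(s))]@c['R']; o=-c['R'].T@c['t']
    return o+d*((z-o[2])/d[:,2])[:,None]
def cloud(c):
    v,u=np.mgrid[0:480,0:640]; uv=np.c_[u.ravel(),v.ravel()]
    return pts(c,uv).reshape(480,640,3)
def save(c,n): cv2.imwrite('pics/'+n,c['img'][:,:,::-1])
E
python3 - <<'E'
from h import *
for n in('side','top'):
    c=cap(n); save(c,n+'0.png'); np.savez(n+'0.npz',**c); print(n,-c['R'].T@c['t'],c['fx'],c['k1'],(c['depth']>0).mean())
s=readout.read_state(); print(s['t'],s['tcp_pos'],s['tcp_rot'],s['wrist_force'],s['grip_width'],robot.grip_point_offset)
E
```

```text
pics
side [ 1.6283529  -0.06943529  0.79619979] 616.5677433292678 0.07352209521787673 0.995927734375
top [ 0.27967128 -0.11756542  1.42073686] 574.3833103578049 -0.15876556815369297 0.9959602864583333
0.1 [ 0.18717026 -0.48992548  0.23020166] [[ 9.34187275e-01  3.56782682e-01 -5.02206933e-04]
 [ 3.56782931e-01 -9.34185000e-01  2.07966067e-03]
 [ 2.72832728e-04 -2.12197140e-03 -9.99997711e-01]] [-0.20120904  0.37382702 -0.59268772] 0.08524639754656779 0.0187
```

View pics/side0.png

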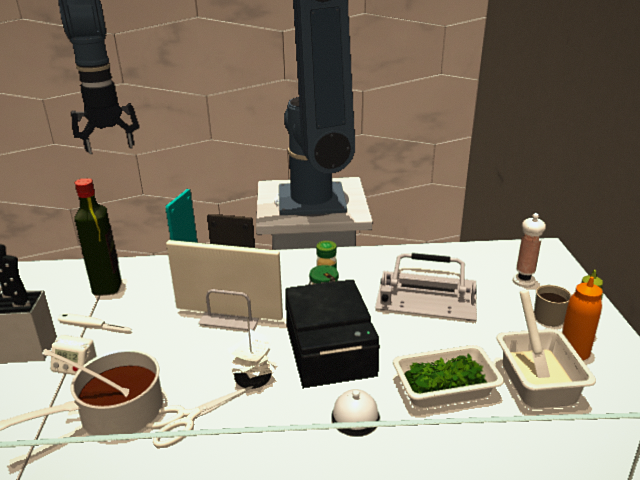

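View pics/top0.png

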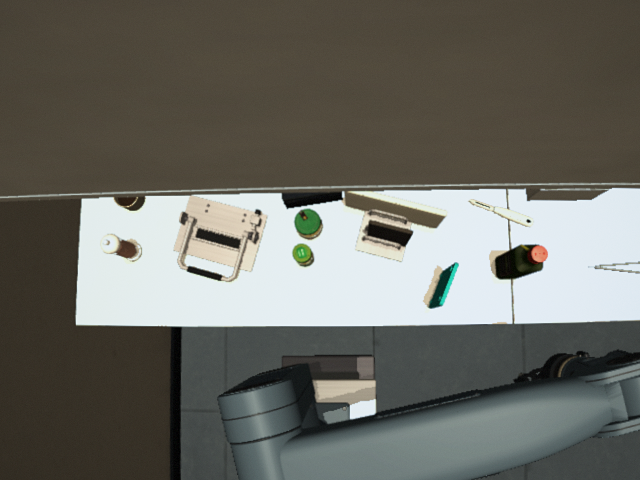

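The side view faces the robot. The stand is at about (427,290), the rack with the cream board at (225,285), and the dark slate behind the board at (232,230). The turquoise look-alike is at (180,215). In the top view the stand is at (220,235), its sleeve at (206,273), the jars at (308,222) and (303,255), the slate at (388,232) and the turquoise slab at (443,286). A cabinet overhangs the back.

```bash
python3 - <<'E'
from h import *
T=dict(np.load('top0.npz')); S=dict(np.load('side0.npz'))
W=cloud(T); im=T['img'].astype(int)
print('cabinet z', np.percentile(W[60:180:10,50:600:20,2],[5,50,95]), 'edge x', W[185,100:600:100,0], W[195,100:600:100])
def rep(name,m):
    n,l,st,ce=cv2.connectedComponentsWithStats(m.astype(np.uint8))
    for i in range(1,n):
        if st[i,4]>30:
            P=W[l==i]; rr=cv2.minAreaRect(P[:,:2].astype(np.float32)*1000)
            print(name,ce[i].round(),st[i,4],'mean',P.mean(0).round(4),'zpct',np.percentile(P[:,2],[5,50,95]).round(3),'rect',np.round(rr[0],1),np.round(rr[1],1),round(rr[2],1))
z=W[:,:,2]; roi=np.zeros(z.shape,bool); roi[196:325,80:520]=1
dark=(im.max(2)<60)&roi
rep('dark',dark)
g=(im[:,:,1]>im[:,:,0]+30)&(im[:,:,1]>im[:,:,2]+30)&roi; rep('green',g)
rep('plate',roi&(z>0.004)&(z<0.016)&(np.abs(np.mgrid[0:480,0:640][1]-220)<60))
rep('rackplate',roi&(z>0.004)&(z<0.016)&(np.abs(np.mgrid[0:480,0:640][1]-385)<40))
rep('tall',roi&(z>0.19)&(z<0.225)); rep('boardtop',roi&(z>0.15)&(z<0.175))
rep('brace',roi&(z>0.025)&(z<0.065)&(np.abs(np.mgrid[0:480,0:640][1]-220)<60))
a=cv2.resize(T['img'][190:310,160:290],None,fx=4,fy=4,interpolation=cv2.INTER_CUBIC)
b=cv2.resize(T['img'][190:310,340:400+65],None,fx=4,fy=4,interpolation=cv2.INTER_CUBIC)
cv2.imwrite('pics/crop.png',cv2.resize(np.hstack([a,b]),None,fx=.78,fy=.78)[:,:,::-1])
E
```

```text
cabinet z [1.16680669 1.23587789 1.27596285] edge x [0.35130176 0.35140974 0.35172087 0.35141937 0.35148444] [[ 0.35098121  0.02234426  1.12822433]
 [ 0.61875364  0.28546131 -0.0037662 ]
 [ 0.58643958  0.01291502  0.10738118]
 [ 0.60694172 -0.22973445 -0.00146623]
 [ 0.60330955 -0.48346535 -0.00149976]]
dark [126. 200.] 121 mean [0.5983 0.4685 0.0455] zpct [0.04  0.045 0.052] rect [596.6 467.4] [50.5 22. ] 87.1
dark [137. 204.] 103 mean [0.5888 0.4362 0.0463] zpct [0.012 0.032 0.054] rect [449.6 164.4] [656.9  44.5] 62.8
dark [308. 200.] 479 mean [ 0.5854 -0.001   0.0573] zpct [0.01  0.053 0.101] rect [433.3 -30.3] [324.  140.9] 6.1
dark [388. 234.] 536 mean [ 0.4864 -0.1898  0.1352] zpct [0.052 0.135 0.206] rect [ 392.9 -178.1] [ 97.5 237.6] 84.2
dark [218. 238.] 364 mean [0.5002 0.2291 0.023 ] zpct [0.006 0.011 0.017] rect [414.7  77. ] [471.5  44.4] 60.6
dark [508. 264.] 633 mean [ 0.4133 -0.4605  0.1267] zpct [0.025 0.127 0.2  ] rect [ 364.3 -297.4] [ 61.8 392.7] 16.3
dark [204. 273.] 171 mean [0.41   0.2541 0.0513] zpct [0.038 0.043 0.048] rect [355.9  89.8] [441.6  14.7] 71.7
d
[... 1150 characters left out ...]
oardtop [408. 206.] 407 mean [ 0.5426 -0.2341  0.168 ] zpct [0.153 0.172 0.175] rect [ 549.1 -219.3] [201.8  15.7] 75.2
boardtop [389. 232.] 80 mean [ 0.4865 -0.1908  0.1624] zpct [0.152 0.162 0.173] rect [ 486.8 -190.1] [95.8  2.1] 75.0
boardtop [109. 243.] 249 mean [0.4715 0.4571 0.1569] zpct [0.151 0.156 0.17 ] rect [472.9 459.7] [43.  44.6] 0.3
boardtop [512. 262.] 88 mean [ 0.4154 -0.4613  0.1621] zpct [0.151 0.162 0.174] rect [ 415.8 -462.3] [57.7 13.6] 12.6
boardtop [444. 284.] 34 mean [ 0.3692 -0.3083  0.1626] zpct [0.152 0.163 0.172] rect [ 371.2 -309.2] [ 1.2 56.8] 67.1
brace [218. 247.] 1061 mean [0.4749 0.2239 0.0421] zpct [0.034 0.042 0.052] rect [482.9 223.2] [205.3 182.1] 87.1
```

View pics/crop.png

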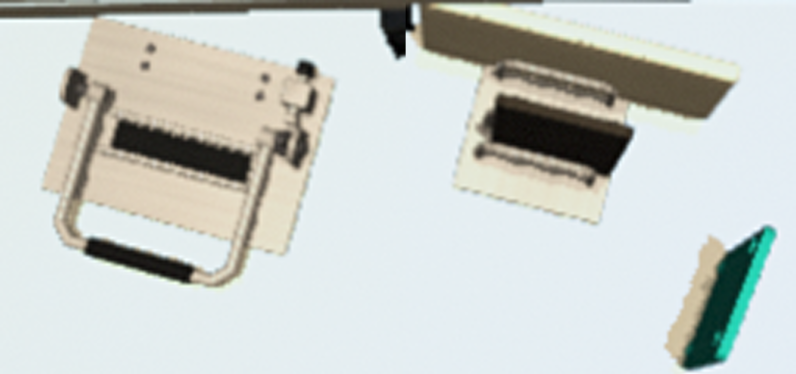

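The dark slate in the rack at (388,232) matches the description: dark, front slot, top at 0.208 m. The turquoise one at (440,288) stands outside the rack and is not meant. The stand's sleeve is at (204,273). Next I'll get exact axes.

```bash
python3 - <<'E'
from h import *
T=dict(np.load('top0.npz')); W=cloud(T); im=T['img'].astype(int); v,u=np.mgrid[0:480,0:640]; z=W[:,:,2]
def pca(n,P):
    r=cv2.minAreaRect((P[:,:2]*1000).astype(np.float32)); c=np.median(P,0); p=P[:,:2]-P[:,:2].mean(0)
    d=np.linalg.svd(p,full_matrices=False)[2][0]; d*=np.sign(d[1]); print(n,len(P),'mean',P.mean(0).round(4),'med',c.round(4),'psi',np.degrees(np.arctan2(-d[0],d[1])).round(2),'rect',np.round(r[0],1),np.round(r[1],1),round(r[2],1))
dark=(im.max(2)<70)
m=dark&(v>262)&(v<284)&(u>184)&(u<228)
uv=np.c_[u[m],v[m]]; pca('sleeve ray z=.040',plane(T,uv,.040))
m=dark&(v>225)&(v<252)&(u>192)&(u<245); pca('channel pad z=.01',plane(T,np.c_[u[m],v[m]],.010))
m=(z>.2)&(z<.216)&(u>350)&(u<430)&(v>190)&(v<260); pca('slate top depth',W[m]); pca('slate top ray',plane(T,np.c_[u[m],v[m]],.210))
# full stand plate (plate+brace) silhouette
m=(z>.005)&(z<.016)&(u>165)&(u<275)&(v>190)&(v<290); P=plane(T,np.c_[u[m],v[m]],.010)
for psi in (-13,-14,-15,-16,-17):
    a=np.radians(psi); ex=np.array([np.cos(a),np.sin(a)]); ey=np.array([-np.sin(a),np.cos(a)])
    X=P[:,:2]@ex; Y=P[:,:2]@ey; fx=np.percentile(X,[.5,99.5]); fy=np.percentile(Y,[.5,99.5]); print(psi,fx,np.ptp(fx),fy,np.ptp(fy))
h=cv2.convexHull((P[:,:2]*1000).astype(np.float32)); r=cv2.minAreaRect(h); print('plate',r)
# jars
for n,cu,cv_,zz in(('jar',308,222,.084),('spice',302,254,.106)):
    m=(np.abs(z-zz)<.006)&(np.hypot(u-cu,v-cv_)<25); (c,r)=cv2.minEnclosingCircle((plane(T,np.c_[u[m],v[m]],zz)[:,:2]*1000).astype(np.float32)); print(n,c,r)
# side view: sleeve
S=dict(np.load('side0.npz')); Ws=cloud(S); ms=S['img'].astype(int)
m=(ms.max(2)<60)&(u>405)&(u<455)&(v>248)&(v<268); print(np.median(Ws[m],0),m.sum(),u[m].mean(),v[m].mean()); pca('side sleeve',Ws[m])
m=(ms.max(2)<70)&(u>205)&(u<257)&(v>212)&(v<246)&(Ws[:,:,2]>.17);pca('side slate',Ws[m]); print(np.percentile(Ws[m],[2,98],axis=0))
E
```

```text
sleeve ray z=.040 176 mean [0.4112 0.258  0.04  ] med [0.4111 0.2578 0.04  ] psi -15.62 rect [411.3 258. ] [87.6 12.6] 74.1
channel pad z=.01 378 mean [0.5021 0.2322 0.01  ] med [0.5024 0.2316 0.01  ] psi -15.87 rect [502.8 232. ] [114.6  23.4] 74.2
slate top depth 212 mean [ 0.49   -0.1905  0.2085] med [ 0.4902 -0.1909  0.2087] psi -15.19 rect [ 490.8 -190.2] [97.3  9.5] 74.4
slate top ray 212 mean [ 0.4898 -0.1904  0.21  ] med [ 0.489  -0.1909  0.21  ] psi -15.29 rect [ 489.9 -190. ] [97.  10.5] 74.8
-13 [0.31715378 0.54219726] 0.22504348515024875 [0.196041   0.46359056] 0.2675495658543995
-14 [0.31166642 0.53628207] 0.22461565465893912 [0.20297866 0.47137167] 0.2683930087685492
-15 [0.30501982 0.53116573] 0.2261459103390751 [0.20939214 0.47881933] 0.2694271856948771
-16 [0.29745624 0.52550078] 0.22804454573753385 [0.21561949 0.48625732] 0.2706378262497674
-17 [0.28947233 0.52000505] 0.2305327192348186 [0.22243891 0.49365466] 0.2712157492593873
plate ((494.4884033203125, 228.88858032226562), (242.83328247070312, 281.66009521484375), 0.2838934063911438)
jar (541.1716918945312, 0.9668977856636047) 44.29200744628906
spice (451.0218200683594, 10.746091842651367) 22.689708709716797
[0.41617097 0.25845335 0.0416257 ] 193 430.45595854922277 257.47668393782385
side sleeve 193 mean [0.4167 0.2581 0.0414] med [0.4162 0.2585 0.0416] psi -15.03 rect [415.9 257.2] [87.3 15.7] 75.8
side slate 801 mean [ 0.5011 -0.1888  0.195 ] med [ 0.4941 -0.189   0.1915] psi -81.87 rect [1044.8 -108.7] [1166.1   91.3] 8.3
[[ 0.47952487 -0.23557627  0.17092306]
 [ 0.50874713 -0.14344858  0.21168144]]
```

>>> drive_tool(commands=[100,0,0,-0.008,-0.134,100,0,0,-0.008,-0.134,100,0,0,-0.008,-0.134,100,0,0,-0.008,-0.134,100,0,0,-0.008,-0.134], grip_force=20)

```text
t: 0.6
tcp_pos: [0.1872, -0.4901, 0.2709]
tcp_rot: [[0.506, 0.863, -0.0], [0.863, -0.506, 0.001], [0.001, -0.001, -1.0]]
wrist_force: [0.5, -0.1, -0.3]
grip_width: 0.0855
grasp_force: 0.0
```

>>> drive_tool(commands=[100,0,0,0,-0.134,100,0,0,0,-0.131,100,0.048,0,0,0,100,0.048,0,0,0,100,0.048,0,0,0])

```text
t: 1.1
tcp_pos: [0.2258, -0.3501, 0.2702]
tcp_rot: [[0.269, 0.963, -0.0], [0.963, -0.269, 0.002], [0.002, -0.001, -1.0]]
wrist_force: [1.5, 0.7, 0.8]
grip_width: 0.0855
grasp_force: 0.0
```

>>> drive_tool(commands=[100,0.049,0,0,0,100,0.049,0,0,0,100,0.049,0,0,0,100,0.049,0,0,0,100,0.049,0,0,0])

```text
t: 1.6
tcp_pos: [0.2913, -0.1138, 0.2709]
tcp_rot: [[0.269, 0.963, 0.0], [0.963, -0.269, 0.0], [0.0, 0.0, -1.0]]
wrist_force: [2.0, 0.4, -0.6]
grip_width: 0.0855
grasp_force: 0.0
```

>>> drive_tool(commands=[100,0.049,0,0,0,100,0.049,0,0,0,100,0.049,0,0,0,100,0.049,0,0,0,100,0.049,0,0,0])

```text
t: 2.1
tcp_pos: [0.3568, 0.1226, 0.2711]
tcp_rot: [[0.267, 0.964, 0.0], [0.964, -0.267, -0.0], [-0.0, 0.001, -1.0]]
wrist_force: [0.5, -0.2, -0.3]
grip_width: 0.0854
grasp_force: 0.0
```

>>> drive_tool(commands=[100,0.049,0,0,0,100,0.049,0,0,0,100,0.049,0,0,0,100,0,0,0,0,100,0,0,0,0])

```text
t: 2.6
tcp_pos: [0.3957, 0.2625, 0.27]
tcp_rot: [[0.265, 0.964, -0.003], [0.964, -0.265, -0.002], [-0.003, -0.002, -1.0]]
wrist_force: [0.6, -0.3, -0.0]
grip_width: 0.0853
grasp_force: 0.0
```

```bash
python3 - <<'E'
from h import *
c=cap('wrist'); save(c,'w1.png'); np.savez('w1.npz',**c); print(-c['R'].T@c['t'],(c['depth']>0).mean())
W=cloud(c); im=c['img'].astype(int); v,u=np.mgrid[0:480,0:640]
m=((im.max(2)<70)&(W[:,:,2]>.025)&(W[:,:,2]<.06)&(c['depth']>.05)).astype(np.uint8)
n,l,st,ce=cv2.connectedComponentsWithStats(m)
for i in range(1,n):
    if st[i,4]>200:
        P=W[l==i]; r=cv2.minAreaRect((P[:,:2]*1000).astype(np.float32)); print(ce[i],st[i],P.mean(0),np.percentile(P[:,2],[5,50,95]),r)
E
```

```text
[0.41666971 0.33625643 0.41235655] 0.996025390625
[631.90481523  27.47592385] [621   0  19  61 893] [0.73822149 0.35022864 0.03461204] [0.02605054 0.03427786 0.04375594] ((738.744384765625, 347.4639892578125), (9.740745544433594, 60.826904296875), 10.266776084899902)
[336.58709107 199.37046861] [ 330  160   15   82 1131] [0.41191318 0.26097438 0.04202851] [0.03785034 0.04249839 0.04438036] ((411.63677978515625, 257.7139587402344), (91.39608764648438, 15.41738224029541), 74.94624328613281)
[565.33198001 304.1880075 ] [ 501  264  139  106 3202] [0.64719941 0.06337953 0.04272588] [0.02683379 0.04277443 0.05843412] ((647.3068237304688, 59.90988540649414), (196.7919921875, 79.64302825927734), 34.46055221557617)
[434.58555133 278.76045627] [421 268  29  19 263] [0.49880767 0.14045193 0.04346473] [0.02961384 0.04371556 0.05416892] ((500.827392578125, 141.4456024169922), (16.800216674804688, 28.15303611755371), 81.84342956542969)
[410.60732113 364.98502496] [394 353  41  33 601] [0.44916759 0.02951064 0.04356896] [0.02722759 0.0436924  0.058476  ] ((449.5662536621094, 25.164077758789062), (44.94883728027344, 20.66045379638672), 6.277496814727783)
[138.96986301 446.39178082] [124 432  26  38 365] [ 0.05834787 -0.00124768  0.05043449] [0.04088774 0.05075318 0.05900778] ((56.01079559326172, -7.090705871582031), (68.75340270996094, 12.590415000915527), 84.52236938476562)
[508.7609375 455.55     ] [496 433  28  47 640] [ 0.55721137 -0.16613048  0.04181092] [0.02641815 0.04091377 0.05839889] ((552.6881713867188, -170.96856689453125), (122.56310272216797, 11.568535804748535), 74.1416015625)
```

View pics/w1.png

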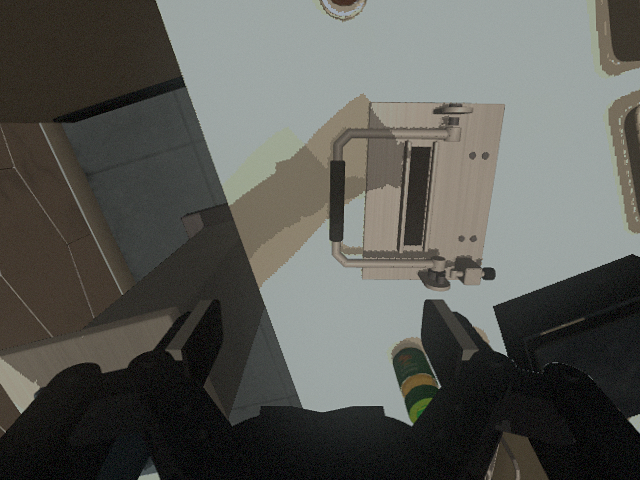

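The wrist view shows the sleeve at (337,200), the channel's dark floor at (418,195), and plate corners at (368,102), (505,104) and (362,279). I'll check these and then move.

```bash
python3 - <<'E'
from h import *
c=dict(np.load('w1.npz')); 
P=plane(c,[(368,102),(505,104),(362,279),(484,279)],.010)[:,:2]; print(P)
im=c['img'].astype(int); v,u=np.mgrid[0:480,0:640]
m=(im.max(2)<75)&(u>402)&(u<438)&(v>140)&(v<250); r=cv2.minAreaRect((plane(c,np.c_[u[m],v[m]],.010)[:,:2]*1000).astype(np.float32)); print('pad',r)
m=(im.max(2)<70)&(u>325)&(u<350)&(v>155)&(v<246); r=cv2.minAreaRect((plane(c,np.c_[u[m],v[m]],.038)[:,:2]*1000).astype(np.float32)); print('sleeve',r)
d=P[0]-P[2]; print('psi front edge',np.degrees(np.arctan2(-d[0],d[1])),np.linalg.norm(d)); d=P[1]-P[0]; print(np.degrees(np.arctan2(d[1],d[0])),np.linalg.norm(d))
a=np.radians(-15.3); ex=np.array([np.cos(a),np.sin(a)]); ey=np.array([-np.sin(a),np.cos(a)])
print('channel from front edge',(P[0]+P[2])/2+ex*.0595,'sleeve',(P[0]+P[2])/2-ex*.035)
E
```

```text
[[0.47215136 0.35042442]
 [0.61768394 0.30923484]
 [0.41688597 0.14697844]
 [0.56766915 0.10530613]]
pad ((501.05694580078125, 232.81832885742188), (128.9508819580078, 34.219058990478516), 74.30946350097656)
sleeve ((411.6569519042969, 257.7839050292969), (90.81861877441406, 15.33338737487793), 75.01656341552734)
psi front edge -15.197467468399521 0.21081870519246215
-15.802916809676725 0.15124917345571895
channel from front edge [0.50190983 0.23300098] sleeve [0.41075915 0.25793699]
```

>>> drive_tool(commands=[70,0,0.008,0.04,0,70,0,0.008,0.05,0,70,0,0,0.05,0,70,0,0,0.05,0,70,0,0,0.03,0])

```text
t: 3.15
tcp_pos: [0.4092, 0.2547, 0.0483]
tcp_rot: [[0.271, 0.963, -0.004], [0.963, -0.271, -0.002], [-0.003, -0.004, -1.0]]
wrist_force: [-0.0, -0.5, -0.2]
grip_width: 0.0598
grasp_force: 0.0
```

>>> drive_tool(commands=[70,0,0,0.02,0,70,0,0,0.011,0,0,0,0,0,0,0,0,0,0,0,0,0,0,0,0])

```text
t: 3.65
tcp_pos: [0.4121, 0.2585, 0.023]
tcp_rot: [[0.268, 0.963, 0.001], [0.963, -0.268, 0.003], [0.003, -0.0, -1.0]]
wrist_force: [-15.4, 3.9, 6.9]
grip_width: 0.0163
grasp_force: 8.1
```

>>> drive_tool(commands=[0,0,0,0,0,0,0,0,0,0,0,0,0,0,0,0,0,0,0,0,0,0,0,0,0], grip_force=30)

```text
t: 4.15
tcp_pos: [0.4113, 0.2586, 0.023]
tcp_rot: [[0.267, 0.964, -0.0], [0.964, -0.267, 0.002], [0.002, -0.001, -1.0]]
wrist_force: [-4.9, -0.6, 5.5]
grip_width: 0.0148
grasp_force: 29.6
```

>>> drive_tool(commands=[0,0,0.0006,-0.012,0,0,0,0.0018,-0.0119,0,0,0,0.003,-0.0116,0,0,0,0.0041,-0.0113,0,0,0,0.0052,-0.0108,0])

```text
t: 4.65
tcp_pos: [0.4232, 0.2552, 0.0795]
tcp_rot: [[0.266, 0.964, -0.006], [0.964, -0.266, 0.003], [0.002, -0.007, -1.0]]
wrist_force: [-6.7, 4.8, 0.0]
grip_width: 0.0146
grasp_force: 29.2
```

>>> drive_tool(commands=[0,0,0.0063,-0.0102,0,0,0,0.0073,-0.0096,0,0,0,0.0082,-0.0088,0,0,0,0.009,-0.0079,0,0,0,0.0098,-0.007,0])

```text
t: 5.15
tcp_pos: [0.4583, 0.2454, 0.1264]
tcp_rot: [[0.265, 0.964, -0.013], [0.964, -0.265, 0.006], [0.003, -0.014, -1.0]]
wrist_force: [-21.1, 4.8, 22.4]
grip_width: 0.0146
grasp_force: 29.6
```

>>> drive_tool(commands=[0,0,0.0095,-0.0075,0,0,0,0.0104,-0.006,0,0,0,0.0109,-0.005,0,0,0,0.0114,-0.004,0,0,0,0.0117,-0.0026,0])

```text
t: 5.65
tcp_pos: [0.5169, 0.2291, 0.1509]
tcp_rot: [[0.267, 0.964, 0.001], [0.964, -0.267, 0.002], [0.002, 0.001, -1.0]]
wrist_force: [-3.2, 0.6, 3.9]
grip_width: 0.0142
grasp_force: 29.7
```

>>> drive_tool(commands=[0,0,0.0119,-0.0015,0,0,0,0.012,-0.0003,0,0,0,0.012,0.0009,0,0,0,0.0118,0.0021,0,0,0,0.0058,0.0015,0])

```text
t: 6.15
tcp_pos: [0.5579, 0.2174, 0.1486]
tcp_rot: [[0.265, 0.964, -0.022], [0.964, -0.265, 0.008], [0.002, -0.023, -1.0]]
wrist_force: [-40.4, 8.6, 36.2]
grip_width: 0.014
grasp_force: 33.6
```

>>> drive_tool(commands=[0,0,0.002,0.001,0,0,0,0.002,0,0,0,0,0,0,0,0,0,0,0,0,0,0,0,0,0])

```text
t: 6.65
tcp_pos: [0.5579, 0.2174, 0.1486]
tcp_rot: [[0.263, 0.964, -0.026], [0.965, -0.263, 0.008], [0.001, -0.028, -1.0]]
wrist_force: [-39.1, 6.1, 34.6]
grip_width: 0.0146
grasp_force: 33.3
```

>>> drive_tool(commands=[0,0,-0.003,-0.002,0,0,0,-0.002,0,0,60,0,0,0,0,60,0,0,0,0,60,0,0,0,0])

```text
t: 7.15
tcp_pos: [0.5686, 0.2138, 0.1449]
tcp_rot: [[0.268, 0.963, 0.002], [0.963, -0.268, -0.002], [-0.001, 0.002, -1.0]]
wrist_force: [0.5, -0.8, -0.1]
grip_width: 0.0513
grasp_force: 0.0
```

>>> drive_tool(commands=[60,0,0,-0.01,0,60,0,0,-0.03,0,60,0,0,-0.05,0,60,0,0,-0.05,0,60,0,0,0,0])

```text
t: 7.65
tcp_pos: [0.5713, 0.2146, 0.2956]
tcp_rot: [[0.268, 0.963, 0.017], [0.963, -0.269, 0.003], [0.008, 0.015, -1.0]]
wrist_force: [1.1, 0.8, 0.7]
grip_width: 0.0512
grasp_force: 0.0
```

```bash
python3 - <<'E'
from h import *
s=readout.read_state(); print(s['tcp_pos'],s['joint_positions'])
S=cap('side'); c=cap('wrist'); save(c,'w2.png'); Ws=cloud(S); v,u=np.mgrid[0:480,0:640]
m=(S['img'].max(2)<70)&(u>380)&(u<480)&(v>180)&(v<300)
P=Ws[m]; k=(P[:,2]>.03)&(P[:,2]<.2)&(P[:,0]>.38)&(P[:,0]<.62); print(k.sum(),P[k].mean(0),np.percentile(P[k],[5,50,95],axis=0))
cv2.imwrite('pics/s2.png',cv2.hconcat([S['img'][130:400,130:530,::-1],cv2.resize(c['img'],(400,270))[:,:,::-1]]))
E
```

```text
[0.57129201 0.2145927  0.29559502] [ 2.49917352e-01  2.91266225e-01  5.04013451e-01  1.76644832e+00
 -8.50746787e-04  2.09252435e+00]
350 [0.56122785 0.21160456 0.13653665] [[0.54862284 0.12638462 0.04039969]
 [0.56277102 0.21362336 0.15598181]
 [0.57331244 0.28947559 0.1623135 ]]
```

View pics/s2.png

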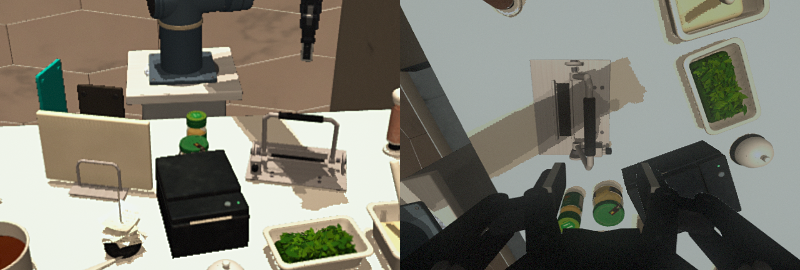

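The brace stands back on its own with the bar at z≈0.156. The jars are untouched. Next is the slate.

>>> drive_tool(commands=[60,-0.045,0.004,0,0,60,-0.046,0.004,0,0,60,-0.046,0.004,0,0,60,-0.046,0.004,0,0,60,-0.046,0.004,0,0])

```text
t: 8.25
tcp_pos: [0.5243, -0.0134, 0.2831]
tcp_rot: [[0.268, 0.963, -0.003], [0.964, -0.268, -0.0], [-0.001, -0.003, -1.0]]
wrist_force: [1.3, -0.3, 0.0]
grip_width: 0.0513
grasp_force: 0.0
```

>>> drive_tool(commands=[60,-0.046,0.004,0,0,60,-0.046,0.003,0,0,60,-0.046,0.003,0,0,60,-0.044,0,0,0,60,0,0,0,0])

```text
t: 8.75
tcp_pos: [0.4842, -0.1946, 0.2827]
tcp_rot: [[0.275, 0.961, -0.005], [0.961, -0.275, -0.001], [-0.002, -0.004, -1.0]]
wrist_force: [0.1, -0.0, -1.0]
grip_width: 0.0511
grasp_force: 0.0
```

```bash
python3 - <<'E'
from h import *
s=readout.read_state(); print(s['tcp_pos'],s['tcp_rot'])
c=cap('wrist'); save(c,'w3.png'); np.savez('w3.npz',**c); W=cloud(c); v,u=np.mgrid[0:480,0:640]
m=((W[:,:,2]>.2)&(W[:,:,2]<.218)&(np.hypot(W[:,:,0]-.49,W[:,:,1]+.19)<.06)).astype(np.uint8)
n,l,st,ce=cv2.connectedComponentsWithStats(m)
for i in range(1,n):
    if st[i,4]>60:
        k=l==i; P=W[k]; Q=plane(c,np.c_[u[k],v[k]],.210); print(ce[i],st[i],P.mean(0),cv2.minAreaRect((P[:,:2]*1000).astype(np.float32)),cv2.minAreaRect((Q[:,:2]*1000).astype(np.float32)))
E
```

```text
[ 0.48416332 -0.19456736  0.28265363] [[ 2.75141122e-01  9.61392713e-01 -4.62767201e-03]
 [ 9.61401968e-01 -2.75146919e-01 -6.54139997e-04]
 [-1.90217512e-03 -4.26907216e-03 -9.99989078e-01]]
[328.93171806 233.84140969] [ 322  166   14  140 1816] [ 0.49145827 -0.18649999  0.20823451] ((490.2283630371094, -190.5244598388672), (97.38162994384766, 8.40268325805664), 74.657958984375) ((490.5785827636719, -188.98065185546875), (95.6141357421875, 8.268678665161133), 74.6880874633789)
```

View pics/w3.png

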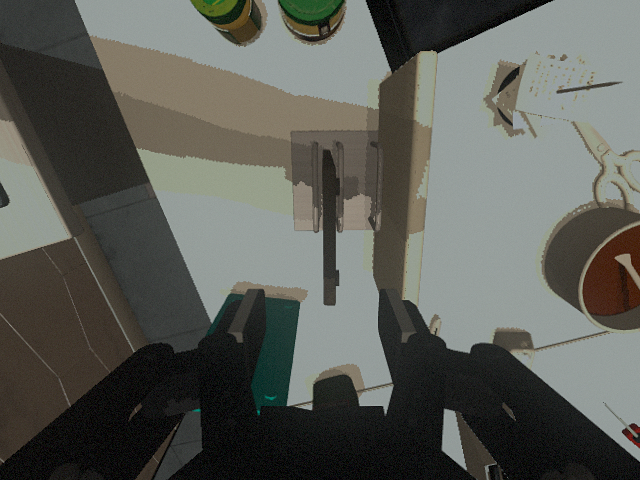

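The slate's top edge runs from (329,150) to (329,300) in the wrist view, centred between the open fingers and clear of the board at (405,170).

>>> drive_tool(commands=[50,0.003,0.004,0,0,50,0.002,0,0.03,0,50,0,0,0.04,0,50,0,0,0.03,0,50,0,0,0.01,0], grip_force=40)

```text
t: 9.3
tcp_pos: [0.4898, -0.1827, 0.1706]
tcp_rot: [[0.265, 0.964, -0.007], [0.964, -0.265, 0.004], [0.002, -0.008, -1.0]]
wrist_force: [-1.3, -0.4, 0.0]
grip_width: 0.043
grasp_force: 0.0
```

>>> drive_tool(commands=[0,0,0,0,0,0,0,0,0,0,0,0,0,0,0,0,0,0,0,0,0,0,0,0,0])

```text
t: 9.8
tcp_pos: [0.4927, -0.186, 0.1775]
tcp_rot: [[0.268, 0.964, 0.003], [0.964, -0.268, -0.001], [0.0, 0.004, -1.0]]
wrist_force: [0.2, 2.2, 3.8]
grip_width: 0.0083
grasp_force: 44.2
```

>>> drive_tool(commands=[0,0,0,0,0,0,0,0,0,0,0,0,0,-0.005,0,0,0,0,-0.01,0,0,0,0,0,0], grip_force=50)

```text
t: 10.3
tcp_pos: [0.4918, -0.1863, 0.1913]
tcp_rot: [[0.268, 0.963, 0.001], [0.963, -0.268, -0.001], [-0.001, 0.001, -1.0]]
wrist_force: [0.8, -0.5, -2.9]
grip_width: 0.0076
grasp_force: 48.7
```

>>> drive_tool(commands=[0,0,0,-0.02,0,0,0,0,-0.03,0,0,0,0,-0.03,0,0,0,0,-0.035,0,0,0,0,-0.025,0], grip_force=60)

```text
t: 10.8
tcp_pos: [0.4917, -0.1861, 0.3324]
tcp_rot: [[0.268, 0.963, 0.001], [0.963, -0.268, -0.001], [-0.001, 0.001, -1.0]]
wrist_force: [0.3, 0.0, -4.3]
grip_width: 0.0076
grasp_force: 60.9
```

>>> drive_tool(commands=[0,0.02,-0.008,0,0,0,0.04,-0.012,0,0,0,0.044,-0.012,0,0,0,0.044,-0.012,0,0,0,0.044,-0.012,0,0])

```text
t: 11.3
tcp_pos: [0.4888, 0.0155, 0.33]
tcp_rot: [[0.269, 0.963, -0.0], [0.963, -0.269, -0.0], [-0.0, -0.0, -1.0]]
wrist_force: [1.1, 0.5, -3.9]
grip_width: 0.0077
grasp_force: 60.8
```

>>> drive_tool(commands=[0,0.044,-0.012,0,0,0,0.044,-0.012,0,0,0,0.044,-0.011,0,0,0,0.04,-0.005,0,0,0,0.03,0,0,0])

```text
t: 11.8
tcp_pos: [0.504, 0.2222, 0.33]
tcp_rot: [[0.266, 0.964, -0.001], [0.964, -0.266, 0.0], [0.0, -0.001, -1.0]]
wrist_force: [0.6, -0.9, -2.9]
grip_width: 0.0076
grasp_force: 60.8
```

>>> drive_tool(commands=[0,0.012,0,0,0,0,0,0,0,0,0,0,0,0,0,0,0,0,0,0,0,0,0,0,0])

```text
t: 12.3
tcp_pos: [0.5078, 0.2298, 0.3308]
tcp_rot: [[0.27, 0.963, 0.0], [0.963, -0.27, -0.0], [-0.0, 0.0, -1.0]]
wrist_force: [0.5, 0.3, -3.2]
grip_width: 0.0073
grasp_force: 60.7
```

```bash
python3 - <<'E'
from h import *
s=readout.read_state(); p=np.array(s['tcp_pos']); print(p,np.array(s['tcp_rot']).round(3),s['wrist_force'],s['grip_width'])
ex=np.array([.9639,-.2664]); ey=np.array([.2664,.9639]); ch=np.array([.502,.2325]); d=p[:2]-ch; print('tcp rel channel ex,ey',d@ex,d@ey)
c=cap('wrist'); save(c,'w4.png'); np.savez('w4.npz',**c); S=cap('side'); np.savez('s4.npz',**S); T=cap('top'); np.savez('t4.npz',**T)
for n,c in(('side',S),('top',T)):
    W=cloud(c); m=(c['img'].max(2)<75)&(np.abs((W[:,:,:2]-ch)@ex)<.04)&(np.abs((W[:,:,:2]-ch)@ey)<.08)&(W[:,:,2]>.13)&(W[:,:,2]<.30)
    P=W[m]; print(n,len(P)); Y=(P[:,:2]-ch)@ey; X=(P[:,:2]-ch)@ex
    print('Y',np.percentile(Y,[1,50,99]),'X',np.percentile(X,[5,50,95]),'z',np.percentile(P[:,2],[1,99]))
cv2.imwrite('pics/s4.png',cv2.hconcat([S['img'][80:380,330:530,::-1],cv2.resize(cap('wrist')['img'],(400,300))[:,:,::-1]]))
E
```

```text
[0.50778955 0.22975434 0.33081639] [[ 0.27   0.963  0.   ]
 [ 0.963 -0.27  -0.   ]
 [-0.     0.    -1.   ]] [ 0.48538132  0.26390532 -3.21237602] 0.007267098377871406
tcp rel channel ex,ey 0.006311988959972683 -0.0011042079628826701
side 2791
Y [-0.05238296 -0.00496013  0.04144062] X [0.005857   0.00959404 0.01346353] z [0.1685886 0.2985484]
top 272
Y [-0.0562539  -0.02557335  0.03567857] X [0.00061182 0.00175087 0.00788926] z [0.16718404 0.29867868]
```

View pics/s4.png

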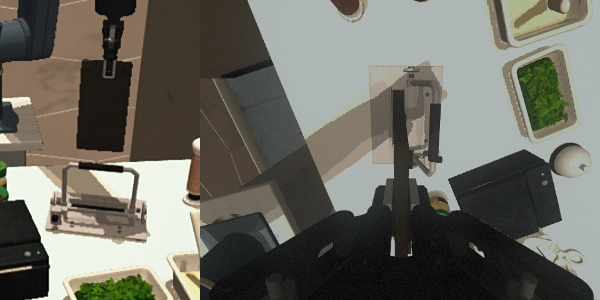

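The slate hangs square over the channel, about 5 mm to -y and 6 mm to the back. I'll correct that and go down.

>>> drive_tool(commands=[0,0.005,-0.006,0.02,0,0,0,0,0.04,0,0,0,0,0.035,0,0,0,0,0.02,0,0,0,0,0.01,0])

```text
t: 13.0
tcp_pos: [0.5016, 0.2368, 0.2023]
tcp_rot: [[0.268, 0.963, -0.005], [0.963, -0.268, -0.002], [-0.003, -0.004, -1.0]]
wrist_force: [-0.8, -0.5, -4.9]
grip_width: 0.0075
grasp_force: 60.7
```

>>> drive_tool(commands=[0,0,0,0.006,0,0,0,0,0.005,0,0,0,0,0.004,0,0,0,0,0.003,0,0,0,0,0,0])

```text
t: 13.5
tcp_pos: [0.5035, 0.2376, 0.1877]
tcp_rot: [[0.268, 0.963, 0.001], [0.963, -0.268, 0.0], [0.0, 0.0, -1.0]]
wrist_force: [-0.4, -0.0, -4.1]
grip_width: 0.0074
grasp_force: 60.7
```

>>> drive_tool(commands=[0,0,0,0.002,0,0,0,0,0.002,0,0,0,0,0.001,0,0,0,0,0.001,0,0,0,0,0,0])

```text
t: 14.0
tcp_pos: [0.5032, 0.2375, 0.1812]
tcp_rot: [[0.268, 0.964, -0.0], [0.964, -0.268, -0.0], [-0.0, -0.0, -1.0]]
wrist_force: [-0.6, 0.6, -2.9]
grip_width: 0.0077
grasp_force: 60.8
```

>>> drive_tool(commands=[0,0,0,0.001,0,0,0,0,0.001,0,0,0,0,0.001,0,0,0,0,0,0,0,0,0,0,0])

```text
t: 14.5
tcp_pos: [0.5032, 0.2375, 0.1784]
tcp_rot: [[0.268, 0.964, -0.0], [0.964, -0.268, -0.0], [-0.0, -0.0, -1.0]]
wrist_force: [-0.2, 0.4, -3.1]
grip_width: 0.0077
grasp_force: 60.8
```

>>> drive_tool(commands=[0,0,0,0.001,0,0,0,0,0.001,0,0,0,0,0,0,0,0,0,0,0,0,0,0,0,0])

```text
t: 15.0
tcp_pos: [0.5037, 0.2377, 0.1775]
tcp_rot: [[0.268, 0.964, 0.002], [0.964, -0.268, 0.001], [0.001, 0.001, -1.0]]
wrist_force: [-1.6, 0.0, 3.7]
grip_width: 0.0078
grasp_force: 61.7
```

Contact with the floor, about 7 N. Next I'll open slightly and walk the slate's top back with the fingers as a loose cage.

>>> drive_tool(commands=[16,0,0,0,0,20,0,0,0,0,24,0,0,0,0,24,0,0,0,0,24,0,0,0,0])

```text
t: 15.5
tcp_pos: [0.5033, 0.2375, 0.1762]
tcp_rot: [[0.268, 0.963, -0.0], [0.963, -0.268, -0.0], [-0.0, -0.0, -1.0]]
wrist_force: [-0.4, -0.2, 0.7]
grip_width: 0.0205
grasp_force: 0.0
```

>>> drive_tool(commands=[24,0,0.004,0,0,24,0,0.004,0,0,26,0,0.004,0,0,26,0,0.004,0,0,28,0,0.004,0,0])

```text
t: 16.0
tcp_pos: [0.523, 0.232, 0.1764]
tcp_rot: [[0.268, 0.963, 0.0], [0.963, -0.268, -0.0], [0.0, 0.0, -1.0]]
wrist_force: [0.4, -0.4, -0.4]
grip_width: 0.0242
grasp_force: 0.0
```

>>> drive_tool(commands=[28,0,0.004,0,0,30,0,0.004,0,0,30,0,0.004,0,0,32,0,0.004,0,0,32,0,0.004,0,0])

```text
t: 16.5
tcp_pos: [0.5422, 0.2267, 0.1764]
tcp_rot: [[0.268, 0.963, -0.0], [0.963, -0.268, -0.0], [-0.0, -0.0, -1.0]]
wrist_force: [0.5, -0.2, -0.5]
grip_width: 0.0277
grasp_force: 0.2
```

```bash
cat > lean.py <<'E'
from h import *
ex=np.array([.9639,-.2664]); ey=np.array([.2664,.9639]); ch=np.array([.502,.2325])
s=readout.read_state(); print(np.array(s['tcp_pos'][:2]-ch)@ex,s['tcp_pos'][2],s['wrist_force'],s['grip_width'])
S=cap('side'); W=cloud(S); X=(W[:,:,:2]-ch)@ex+.0045; Y=(W[:,:,:2]-ch)@ey; Z=W[:,:,2]
m=(S['img'].max(2)<75)&(abs(Y)<.065)&(X>-.03)&(X<.09)&(Z>.03)&(Z<.215)
for lo in np.arange(.04,.21,.02):
    k=m&(Z>=lo)&(Z<lo+.02)
    if k.sum()>20: print(round(lo+.01,2),k.sum(),'X',np.percentile(X[k],[10,50,90]).round(4),'Y',np.percentile(Y[k],[2,98]).round(4))
E
python3 lean.py
```

```text
0.04025594453645571 0.1763826134594071 [ 0.51506095 -0.18141225 -0.50826853] 0.0277033359274172
0.05 293 X [0.0144 0.0173 0.0204] Y [-0.0467  0.0468]
0.07 290 X [0.0194 0.0226 0.0262] Y [-0.0458  0.0465]
0.09 304 X [0.0248 0.0277 0.031 ] Y [-0.0453  0.046 ]
0.11 316 X [0.0297 0.0331 0.0363] Y [-0.0456  0.0464]
0.13 209 X [0.0346 0.0375 0.0405] Y [-0.0468  0.0463]
0.15 328 X [0.0434 0.0653 0.0697] Y [-0.043   0.0454]
0.17 419 X [0.046  0.0499 0.0646] Y [-0.0448  0.0455]
0.19 324 X [0.0515 0.0551 0.0696] Y [-0.0441  0.0468]
0.21 170 X [0.0546 0.0584 0.0722] Y [-0.0437  0.0463]
```

>>> drive_tool(commands=[34,0,0.003,0,0,34,0,0.003,0,0,34,0,0.003,0,0,35,0,0.002,0,0,35,0,0.001,0,0])

```text
t: 17.05
tcp_pos: [0.5535, 0.2236, 0.1765]
tcp_rot: [[0.268, 0.963, -0.0], [0.963, -0.268, 0.0], [0.0, -0.0, -1.0]]
wrist_force: [-0.3, 0.4, 0.5]
grip_width: 0.0298
grasp_force: 0.0
```

```bash
python3 lean.py
```

```text
0.05203633403491138 0.17646784043312505 [-0.29275308  0.42113237  0.46637513] 0.029755173694188796
0.05 274 X [0.0159 0.0197 0.0226] Y [-0.0465  0.0472]
0.07 288 X [0.0219 0.0254 0.0286] Y [-0.0456  0.0464]
0.09 296 X [0.0284 0.0318 0.0355] Y [-0.0454  0.0458]
0.11 295 X [0.0347 0.0381 0.0414] Y [-0.0457  0.0463]
0.13 280 X [0.041  0.0437 0.0477] Y [-0.0454  0.0464]
0.15 241 X [0.0608 0.0667 0.0705] Y [-0.0438  0.0455]
0.17 395 X [0.0537 0.0581 0.0656] Y [-0.0446  0.0459]
0.19 317 X [0.0605 0.0643 0.0815] Y [-0.0458  0.0468]
0.21 141 X [0.0626 0.068  0.0846] Y [-0.0429  0.0453]
```

>>> drive_tool(commands=[36,0,0.002,0,0,37,0,0.002,0,0,38,0,0.001,0,0,39,0,0.001,0,0,40,0,0,0,0])

```text
t: 17.6
tcp_pos: [0.5593, 0.2219, 0.1764]
tcp_rot: [[0.268, 0.963, -0.0], [0.963, -0.268, -0.0], [-0.0, -0.0, -1.0]]
wrist_force: [-0.3, -0.3, -0.3]
grip_width: 0.0344
grasp_force: 0.0
```

```bash
python3 lean.py
```

```text
0.05803008896898322 0.17641977672365364 [-0.29747677 -0.30225301 -0.2714186 ] 0.03440106512431439
0.05 277 X [0.0157 0.019  0.0223] Y [-0.0464  0.0471]
0.07 284 X [0.0225 0.0257 0.0289] Y [-0.0456  0.0465]
0.09 297 X [0.0289 0.0318 0.0352] Y [-0.0455  0.0456]
0.11 296 X [0.0346 0.0381 0.0418] Y [-0.0458  0.0462]
0.13 274 X [0.0408 0.0441 0.0477] Y [-0.0457  0.0464]
0.15 234 X [0.0621 0.0672 0.0704] Y [-0.0439  0.0457]
0.17 378 X [0.0538 0.0583 0.066 ] Y [-0.0444  0.0462]
0.19 292 X [0.0602 0.0637 0.0683] Y [-0.0462  0.0468]
0.21 102 X [0.062  0.0661 0.0855] Y [-0.0448  0.0456]
```

The slate no longer follows the fingers, so it rests on the bar at about 17.5°. Now I'll open a little more, centre and lift away.

>>> drive_tool(commands=[48,0,-0.003,0,0,50,0,0,0,0,50,0,0,-0.005,0,50,0,0,-0.015,0,50,0,0,-0.03,0])

```text
t: 18.15
tcp_pos: [0.5547, 0.2224, 0.2243]
tcp_rot: [[0.268, 0.963, -0.006], [0.964, -0.268, -0.002], [-0.003, -0.005, -1.0]]
wrist_force: [-0.0, -0.4, 0.6]
grip_width: 0.0428
grasp_force: 0.0
```

>>> drive_tool(commands=[50,0,0,-0.03,0,50,0,0,-0.03,0,50,0,0,0,0,50,0,0,0,0,50,0,0,0,0])

```text
t: 18.65
tcp_pos: [0.556, 0.2227, 0.2853]
tcp_rot: [[0.268, 0.963, -0.002], [0.963, -0.268, -0.0], [-0.001, -0.001, -1.0]]
wrist_force: [-1.2, 0.7, 0.6]
grip_width: 0.0425
grasp_force: 0.0
```

```bash
python3 lean.py; python3 - <<'E'
from h import *
c=cap('wrist'); S=cap('side'); cv2.imwrite('pics/s5.png',cv2.hconcat([S['img'][130:400,130:530,::-1],cv2.resize(c['img'],(400,270))[:,:,::-1]]))
E
```

```text
0.05463937010896549 0.2852925012579113 [-1.16014869  0.67581397  0.58993454] 0.042486783384990796
0.05 285 X [0.0159 0.0191 0.0225] Y [-0.0466  0.0477]
0.07 286 X [0.0224 0.0252 0.0287] Y [-0.0449  0.0461]
0.09 293 X [0.0283 0.0319 0.0353] Y [-0.0455  0.0463]
0.11 298 X [0.0348 0.038  0.0415] Y [-0.0457  0.0467]
0.13 280 X [0.0407 0.0439 0.0473] Y [-0.0454  0.0459]
0.15 236 X [0.0612 0.0671 0.0702] Y [-0.0438  0.0443]
0.17 452 X [0.0541 0.058  0.0651] Y [-0.0439  0.0459]
0.19 359 X [0.0601 0.0632 0.0667] Y [-0.0446  0.0462]
0.21 107 X [0.0621 0.066  0.0686] Y [-0.0448  0.0455]
```

View pics/s5.png

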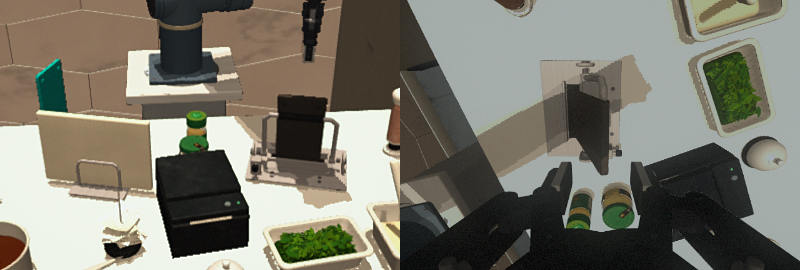

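The slate leans on the brace, square and centred, at rest. The jars and board are in place and the gripper is clear, so I'm handing in.

```bash
python3 -c "
from cell import job; print(job.hand_in())"
```

```text
the job is handed in; nothing more can be done
None
```

The job is handed in, with no verdict returned: the brace stands back at its stop, and the slate leans on it at about 17.5°, centred and square in the channel, with the board and both jars left in place.

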